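Tip the doorway casting out of its foam nest and turn it face up

ROBOT

A 6-joint arm with a two-finger parallel gripper is mounted at the origin on the work surface. World frame = base frame: x ahead of the robot, y to its left, z up, the work surface at z = 0. Lengths are in m, angles in rad, forces in N, time in s.
With the tool pointing down it reaches from about 0.35 to 0.85 m from the base axis. Payload 8.1 kg.
Tool frame: the origin (TCP) lies between the finger pads; the fingertips stand tips_ahead ahead of it and the grasp point (between the pads) lies 8 mm behind it (tips_ahead is the distance from the TCP to the fingertips, in m); z points along the fingers, x is the direction in which the jaws open and shut, and the axes are right-handed (so a half turn about z gives the same grasp; the last joint's range is limited). The gripper opens to 93 mm and grips with 3 to 60 N. Pads are 15 mm wide; open, the fingers measure 128 mm over their backs; the gripper's body (75 mm by 188 mm) begins 65 mm behind the grasp point.
Start: joints at [1.229, 0.13, 1.488, -0, 1.523, -0.085], TCP at [0.152, 0.58, 0.23] pointing down, gripper open.
Joint ranges: [-2.96, 2.96], [-0.89, 2.26], [0.02, 2.5], [-1.34, 4.48], [0, 2.73], [-2.66, 2.66]. Speed limits (rad/s): [2.39, 2.39, 2.79, 3.14, 3.14, 3.14].

INTERFACE

Orientations are given as a rotation vector (axis times angle).
In Python, from plant import * gives the robot as it stands.
- The arm moves only by the tool play_rows, never from a script. Its argument "increments" is a list that holds one entry, the list of rows, each a list of 4 numbers: the shift along the tool's x, y, z in cm, then the turn about the tool's z in rad. A call has 1 to 5 rows; each row is the pose to reach, as a shift and turn from the pose measured when the call began, along the tool's axes at that moment; what a row does not reach only later rows make up. A row lasts 1/10 s, in which the tool goes at most 50 mm and 8.59 degrees, less where a joint would pass 70% of its speed; a pose out of reach is approached as far as the arm can. A call with a gripper value outside its range is refused whole. "jaw" is the finger opening in cm, from 0 to 9.3, set as the call begins (left out, the last holds). The fingers move at their own pace and stop on an object; "squeeze" is the grip in N (left out, the last holds). Time passes only in rows, so rows that repeat a pose let the fingers close. It gives the time, the measured TCP pose, the force and the opening at its end, in the units of the state.
- read_state(): the state, without advancing time (a new reading comes with each control period).
- read_camera(name): name is "scene" or "top" or "wrist"; returns (picture, depth): 384x512x3 uint8, blue, green, red; 384x512 float32, m along the optical axis (not along the pixel's ray), 0 where there is no reading.
- camera_params(name): a dict with "K" (3x3 intrinsics, pixels), "eye" and "orientation" of the camera in the world. Camera axes: x right, y up, looking along -z (the intrinsics and any distortion apply to the point x, -y, -z); pixel columns grow to the right and rows downward; lengths in m; the calibration is good to about 2 mm. The wrist camera is an equidistant fisheye: a pixel r from the principal point sees the ray r / f radians off the axis. A picture is of the moment at which its call begins: read the wrist's pose just before it. camera_params takes no time and is no camera call; for the wrist camera it gives the pose at the moment of the call.
- close_job(): hands the job in, once; it reports no verdict.
The state is a dict: "t": time; "q": joint angles; "dq": joint speeds; "joint_torque": joint torques, N m; "tool_pos": TCP position; "orientation": TCP orientation; "force": force on the tool from outside, world axes, zero at the start; "wrist_torque": the same for the moment, N m; "opening": finger opening in m.
Only numpy, scipy, OpenCV 4.12 (cv2) and the standard library are available. Lean on these libraries where they do the work, as an engineer would, in place of code of your own. Each camera call takes 0.05 s, during which the arm holds its last target.

TASK

The plaster doorway casting lies face down in its foam nest with its head end caught under the foam lip: lift its foot end first, tip it out, turn it over and lay it on the green cutting mat with the doorway relief facing up, lying flat and wholly on the mat. Set it down with care rather than dropping it or letting it topple over, and leave the other things on the bench where they are.

Things in the scene. Friction and masses are not known exactly. Their poses are not given: they have to be found in the camera images.
- casting_mid (a point): Centre of the loose cream plaster house-front casting, a plain block 96 mm long (x) x 60 wide (y) x 36 thick (z), about 0.22 kg. +x: from doorway foot to head; +z: out of its plain back; -z: out of its face (arched dark door, corner stones). Starts back up in the nest, x along the nest's x, foot end at the nest's low wall. Stands stably on either end.
- casting_foot (a point): Centre of the casting's foot end face (60 x 36 mm), 48 mm from casting_mid along the casting's -x; axes as casting_mid. This end lies between the finger wells and is lifted first.
- casting_head (a point): Centre of the casting's head end face, 48 mm from casting_mid along the casting's +x; axes as casting_mid. At the start it is tucked under the foam lip.
- nest: Fixed stiff dark grey foam nest, 147 (x) x 154 (y) x 60 mm. Origin on the bench under the middle of the cutout, which spans x -52 to +52 mm; its floor is 12 mm above the bench (casting top 48 mm). At x -52 mm a low wall, 15 mm thick, top at 27 mm. From x +16 to +52 mm tight side walls at y +-31.5 mm, 44 mm high.
- nest_wells (a point): Point on the cutout's floor (12 mm above the bench) 18 mm along -x from the nest's origin; axes as nest. From nest x -52 to +16 mm the cutout widens into a finger well on each side of the casting, out to y +-64.5 mm, same floor; outer walls 44 mm high.
- nest_lip (a point): Middle of the lower edge of the foam lip, 38 mm along +x from the nest's origin, 52 mm above the bench (4 mm above the casting's top); lip top at 60 mm. It roofs the cutout's end from here to the end wall at x +52 mm, so a straight lift is blocked. As the foot rises, the casting must slide a little to -x so its top head edge clears the end wall.
- mat: Fixed green cutting mat with a pale grid, 200 mm (x) x 250 mm (y), 3 mm thick. Origin at the centre of its underside, on the bench.
- tower: Loose round plaster tower casting, 60 mm diameter, 72 mm tall; bystander. Origin at the centre of its underside.
- glue: Loose white jar of glue, 56 mm diameter, 95 mm tall; bystander. Origin at the centre of its underside.
- offcut: Loose white rigid-foam offcut, 50 x 85 x 30 mm; bystander. Origin at the centre of its underside.
There are look-alikes about, which are no part of the job. What is shaped like the part that bears casting_mid but brown or pink is not meant.

How it is judged:
On the way:
1. the foot end is lifted well clear while the head end is still down in the cutout (z of casting_foot in the frame of nest above 0.055 m and z of casting_head in the frame of nest below 0.045 m and x of casting_head in the frame of nest between 0 and 0.06 m), for 0.05 s.
At the end, for the whole second after the job is handed in: The casting lies flat on the mat, relief up (within about 6 degrees), its centre at its resting height on the mat (within 4 mm), with the centres of both its ends inside the mat's outline (angle between casting_mid's own z axis and vertical above 3.04 rad and z of casting_mid in the frame of mat between 0.017 and 0.025 m and x of casting_foot in the frame of mat between -0.1 and 0.1 m and y of casting_foot in the frame of mat between -0.125 and 0.125 m and x of casting_head in the frame of mat between -0.1 and 0.1 m and y of casting_head in the frame of mat between -0.125 and 0.125 m); the robot touches nothing.
It fails at once if the casting is dropped or let topple: out of the fingers it moves faster than 0.8 m/s or turns faster than 10 rad/s (contact force between the fingers and casting below 0.3 N and (linear speed of casting above 0.8 m/s or angular speed of casting above 10 rad/s)).
It fails at once if the tower, the jar or the offcut is moved by more than 30 mm (distance of any of tower, glue, offcut from where it was at the start of the episode above 0.03 m).
It also fails if it takes over 67 s, if anything falls off the work surface, if the arm or the gripper's body presses on something with over 40 N, if the wrist force passes 120 N, or if a joint passes its speed limit or range.

## Working session

There is one attempt and no reset: what is moved stays moved. The work goes in short steps, Python scripts to look and compute and a tool call to move; the robot and the scene stay as the last step left them, time stands still between calls to the robot, and variables do not carry over. Pictures are saved under pics/ and viewed, and the job is handed in when it is done.

Besides the shell and the picture viewer there is one more tool, called after "Emit:" by a JSON object that holds its "method" and its "body". play_rows: Moves the arm, as the interface text tells. Its arguments: {"type":"object","properties":{"increments":{"type":"array"},"jaw":{"type":"number"},"squeeze":{"type":"number"}},"required":["increments"]}

```bash
ls; mkdir -p pics; python3 - <<'E'
from plant import *
import cv2
s=read_state();print(s)
for n in ['scene','top','wrist']:
    p,d=read_camera(n);cv2.imwrite(f'pics/{n}0.png',p)
    import numpy as np
    np.save(f'pics/{n}0.npy',d)
    print(n,camera_params(n))
E
```

```text
pics
{'t': 0.0, 'q': array([ 1.22860690e+00,  1.31135206e-01,  1.48928073e+00,  4.06737829e-05,
        1.52300510e+00, -8.53770747e-02]), 'dq': array([ 1.48816501e-03,  1.45126852e-03,  5.95734434e-04,  4.86513103e-04,
       -5.74829201e-05, -1.36230625e-03]), 'joint_torque': array([-8.42524787e-04, -5.59874046e+01, -4.91731811e+01,  7.64328288e-02,
        3.65596369e-02, -1.19225929e-04]), 'tool_pos': array([0.15216423, 0.5798145 , 0.22860215]), 'orientation': array([ 2.48686145e+00,  1.91810302e+00, -2.44922957e-03]), 'force': array([ 0.13260492, -0.18030526,  0.4102007 ]), 'wrist_torque': array([-0.0190795 ,  0.00532111, -0.06803676]), 'opening': 0.09309555727006284}
scene {'K': array([[354.60316597,   0.        , 260.57551488],
       [  0.        , 354.60316597, 188.28757809],
       [  0.        ,   0.        ,   1.        ]]), 'eye': array([ 1.16794941, -0.19204818,  0.78064263]), 'orientation': array([0.61456314, 0.52009002, 1.29021928])}
top {'K': array([[475.85318766,   0.        , 255.26608087],
       [  0.        , 475.85318766, 192.57188972],
       [  0.        ,   0.        ,   1.        ]]), 'eye': array([ 0.44132831, -0.05064154,  1.1400376 ]), 'orientation': array([ 0.08988118, -0.0814861 , -1.58648403])}
wrist {'K': array([[297.31863964,   0.        , 255.12609164],
       [  0.        , 297.31863964, 185.68372266],
       [  0.        ,   0.        ,   1.        ]]), 'eye': array([0.08074496, 0.59960654, 0.3836402 ]), 'orientation': array([-0.23264624, -0.17709238,  1.30585823])}
```

View pics/scene0.png

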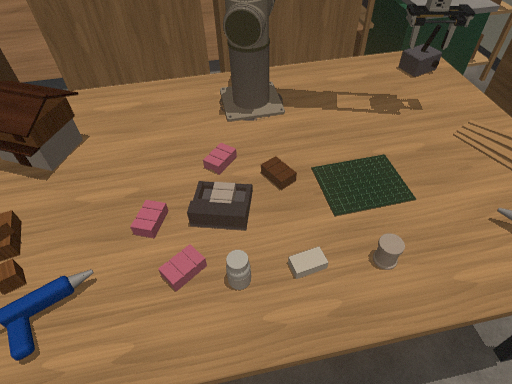

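View pics/top0.png

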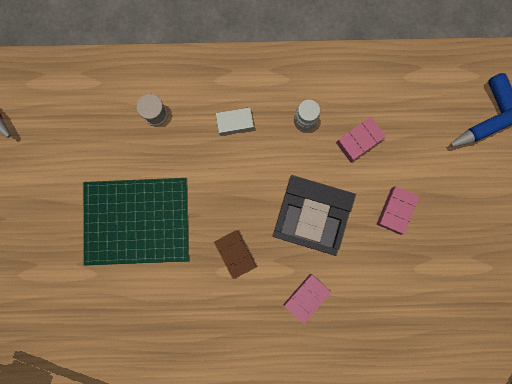

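View pics/wrist0.png

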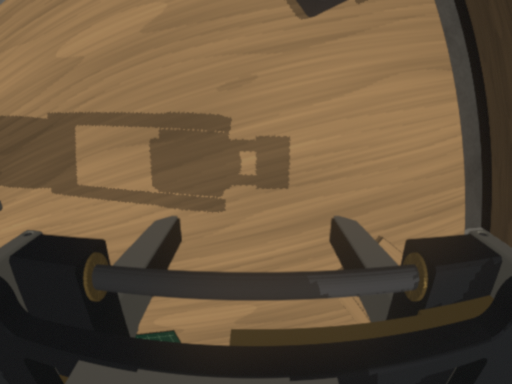

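```bash
cat > h.py <<'E'
import numpy as np, cv2
from scipy.spatial.transform import Rotation as R
def px2w(P,u,v,z=None,depth=None):
    K=P['K'];r=np.array([(u-K[0,2])/K[0,0],-(v-K[1,2])/K[1,1],-1.])
    r=R.from_rotvec(P['orientation']).as_matrix()@r
    e=P['eye']
    if depth is not None: return e+r*depth
    return e+r*(z-e[2])/r[2]
def w2px(P,X):
    c=R.from_rotvec(P['orientation']).as_matrix().T@(np.asarray(X)-P['eye'])
    K=P['K'];return np.array([K[0,2]+K[0,0]*c[0]/-c[2],K[1,2]-K[1,1]*c[1]/-c[2]])
E
python3 - <<'E'
import cv2
p=cv2.imread('pics/top0.png')
cv2.imwrite('pics/topcrop.png',cv2.resize(p[165:265,260:370],None,fx=6,fy=6,interpolation=cv2.INTER_CUBIC)[:600])
cv2.imwrite('pics/matcrop.png',cv2.resize(p[165:275,70:200],None,fx=5,fy=5,interpolation=cv2.INTER_CUBIC))
p=cv2.imread('pics/scene0.png')
cv2.imwrite('pics/scenecrop.png',cv2.resize(p[170:240,175:265],None,fx=8,fy=8,interpolation=cv2.INTER_CUBIC))
E
```

```text
(no output)
```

View pics/topcrop.png

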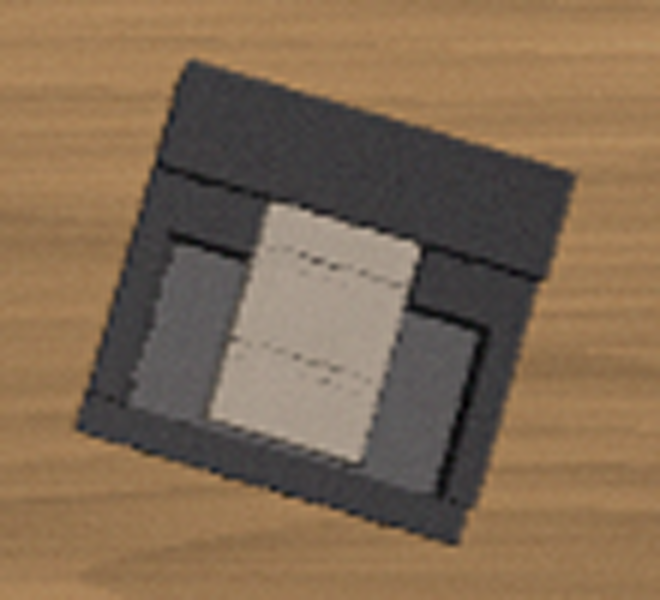

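View pics/scenecrop.png

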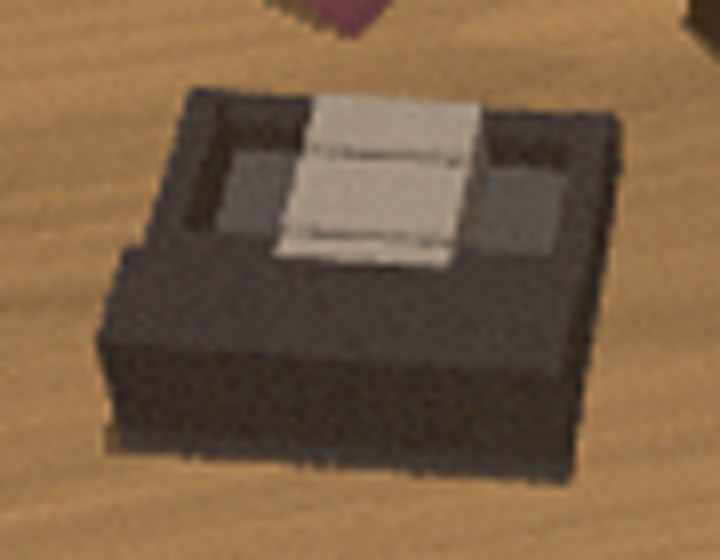

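View pics/matcrop.png

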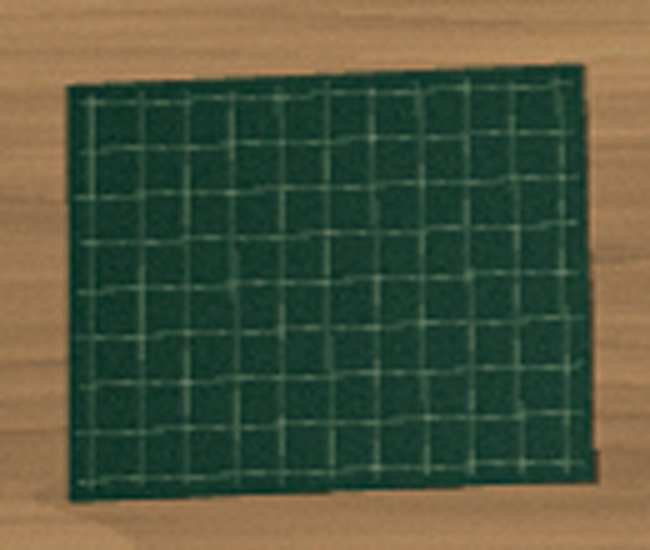

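```bash
cat > fit.py <<'E'
from plant import *
from h import *
from scipy.optimize import least_squares
P=camera_params('top')
def fit(X,uv,x0,f,o):
    uv=(np.array(uv)+.5)/f-.5+np.array(o)
    def tr(p):
        c,s=np.cos(p[2]),np.sin(p[2]);return [(p[0]+c*x[0]-s*x[1],p[1]+s*x[0]+c*x[1],x[2]) for x in np.array(X)/1000]
    g=lambda p:(np.array([w2px(P,x) for x in tr(p)])-uv).ravel()
    r=least_squares(g,x0);print(r.x,np.round(r.fun.reshape(-1,2),1).tolist());return r.x
n=fit([(80,77,60),(80,-77,60),(38,77,60),(38,-77,60),(-67,77,27),(-67,-77,27)],[(190,60),(577,175),(158,165),(545,278),(77,430),(460,545)],[.4,-.2,0],6,(260,165))
m=fit([(100,125,3),(100,-125,3),(-100,125,3),(-100,-125,3)],[(68,87),(584,66),(70,501),(597,482)],[.4,.2,0],5,(70,165))
# casting: foot corners 
c=fit([(-48,30,48),(-48,-30,48),(38+0,30,48),(38,-30,48)],[(210,415),(365,463),(268,203),(418,243)],[.4,-.2,0],6,(260,165))
d=np.load('pics/top0.npy')
for u,v in [(313,221),(310,235),(320,195),(136,221),(295,230),(150,102),(235,121),(308,110),(361,139),(399,210),(307,299),(235,254)]:
    print(u,v,px2w(P,u,v,depth=d[v,u]).round(4))
PS=camera_params('scene')
# cross-check
for X in [(80,77,60),(80,-77,60)]:
    c,s=np.cos(n[2]),np.sin(n[2]);x=np.array(X)/1000
    print(w2px(PS,(n[0]+c*x[0]-s*x[1],n[1]+s*x[0]+c*x[1],x[2])))
E
python3 fit.py
```

```text
[ 0.50016298 -0.17747605 -0.30766531] [[-0.3, -0.1], [0.1, -0.2], [-0.1, -0.2], [0.5, 0.3], [-0.1, 0.2], [-0.1, 0.1]]
[0.50233274 0.24187633 0.02385253] [[0.1, -0.3], [0.3, -0.3], [-0.2, 0.6], [-0.2, 0.0]]
[ 0.5006999  -0.17653762 -0.28685336] [[0.1, 0.6], [-0.3, -0.4], [0.0, -0.2], [0.3, 0.0]]
313 221 [ 0.4927 -0.1767  0.0504]
310 235 [ 0.4609 -0.1689  0.0504]
320 195 [ 0.5513 -0.1934  0.0595]
136 221 [0.5022 0.2403 0.0049]
295 230 [ 0.4734 -0.1365  0.0319]
150 102 [0.7731 0.1937 0.071 ]
235 121 [ 7.348e-01 -4.000e-04  3.210e-02]
308 110 [ 0.7405 -0.168   0.0944]
361 139 [ 0.6847 -0.2974  0.0362]
399 210 [ 0.5153 -0.3781  0.0374]
307 299 [ 0.316  -0.1596  0.0342]
235 254 [0.4206 0.0034 0.0339]
[244.02485741 216.2946736 ]
[185.73296185 212.19790847]
```

```bash
python3 - <<'E'
import plant
print([x for x in dir(plant) if not x.startswith('__')])
from plant import *
try: print(tips_ahead)
except Exception as e: print(e)
print(read_state()['t'])
E
```

```text
['IKError', 'camera_params', 'close_job', 'read_camera', 'read_state', 'tips_ahead']
0.011
0.15
```

```bash
cat > go.py <<'E'
import sys
from plant import *
from h import *
N=(0.5002,-0.1775,-0.3077); M=(0.5023,0.2419,0.0239)
def loc(F,x,y):
    c,s=np.cos(F[2]),np.sin(F[2]);return np.array([F[0]+c*x-s*y,F[1]+s*x+c*y])
def inc(t,yaw=None,s=None):
    s=s or read_state();Rm=R.from_rotvec(s['orientation']).as_matrix()
    d=Rm.T@(np.array(t)-s['tool_pos'])*100
    y0=np.arctan2(Rm[1,0],Rm[0,0]);dz=0 if yaw is None else -((yaw-y0+np.pi)%(2*np.pi)-np.pi)
    print('t',round(s['t'],2),'pos',s['tool_pos'].round(4),'yaw',round(y0,3),'tilt',Rm[:,2].round(3),'open',round(s['opening'],4),'F',s['force'].round(1))
    print('inc',d.round(2),'turn',round(dz,3));return d
E
python3 - <<'E'
from go import *
inc([.45,.2,.2],1.263)
g=loc(N,-.038,0);print(g)
E
```

```text
t 0.15 pos [0.1522 0.5799 0.2288] yaw 1.314 tilt [-0.    -0.001 -1.   ] open 0.0929 F [-0.2  0.1  0.2]
inc [-29.18  38.45   2.92] turn 0.051
[ 0.46398476 -0.16599104]
```

Emit:
{"method": "play_rows", "body": {"increments": [[[-2.9,3.8,0,0],[-5.8,7.7,0,0],[-8.8,11.5,0,0],[-11.7,15.4,0,0],[-14.6,19.2,0,0]]]}}

```text
t: 0.65
tool_pos: [0.3015, 0.3882, 0.2288]
orientation: [2.487, 1.919, -0.002]
force: [1.0, 0.1, -0.5]
opening: 0.0932
```

Emit:
{"method": "play_rows", "body": {"increments": [[[-2.9,3.8,0,0],[-5.8,7.7,0,0],[-8.8,11.5,0,0],[-11.7,15.4,0,0],[-14.6,19.2,0,0.05]]], "jaw": 7.6}}

```text
t: 1.15
tool_pos: [0.451, 0.1964, 0.2289]
orientation: [2.534, 1.855, -0.002]
force: [1.0, 0.0, 0.4]
opening: 0.076
```

```bash
python3 - <<'E'
from go import *
inc([*loc(N,-.06,0),.18],1.263)
print(read_state()['q'])
E
```

```text
t 1.15 pos [0.451  0.1964 0.2289] yaw 1.264 tilt [-0.    -0.001 -1.   ] open 0.076 F [1.  0.  0.4]
inc [-34.15   9.98   4.94] turn 0.001
[ 3.07438811e-01 -1.64336140e-01  1.78089892e+00 -1.24322181e-03
  1.52584053e+00 -9.56572758e-01]
```

Emit:
{"method": "play_rows", "body": {"increments": [[[-4.3,1.2,0,0],[-8.6,2.4,0,0],[-12.9,3.6,0,0],[-17.2,4.8,0,0],[-21,6,0,0]]]}}

```text
t: 1.65
tool_pos: [0.4442, -0.0238, 0.2291]
orientation: [2.534, 1.855, -0.002]
force: [0.9, 0.4, -0.1]
opening: 0.0759
```

Emit:
{"method": "play_rows", "body": {"increments": [[[-4.3,1.2,0,0],[-8.6,2.4,1,0],[-13.1,4.0,2,0],[-13.1,4.0,2,0]]]}}

```text
t: 2.05
tool_pos: [0.4412, -0.1654, 0.2076]
orientation: [2.54, 1.849, -0.006]
force: [-0.5, 0.1, -0.0]
opening: 0.0758
```

```bash
python3 - <<'E'
from go import *
s=read_state();P=camera_params('wrist')
p,d=read_camera('wrist');cv2.imwrite('pics/w1.png',p);np.save('pics/w1.npy',d);print(P)
import json;json.dump({k:v.tolist() for k,v in P.items()},open('pics/w1.json','w'))
inc([*loc(N,-.06,0),.18],1.263)
E
```

```text
{'K': array([[297.31863964,   0.        , 255.12609164],
       [  0.        , 297.31863964, 185.68372266],
       [  0.        ,   0.        ,   1.        ]]), 'eye': array([ 0.37129211, -0.1415966 ,  0.3625525 ]), 'orientation': array([-0.2354321 , -0.16691644,  1.25085282])}
t 2.1 pos [ 0.4416 -0.163   0.2082] yaw 1.259 tilt [-0.002 -0.001 -1.   ] open 0.0759 F [-0.   0.5  0.3]
inc [0.4  0.02 2.82] turn -0.004
```

View pics/w1.png

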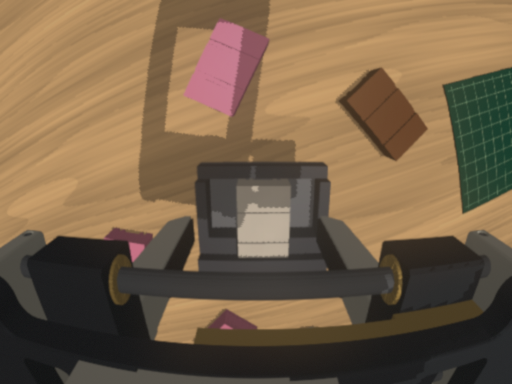

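```bash
cat >> h.py <<'E'
def wpx(P,X):
    c=R.from_rotvec(np.array(P['orientation'])).as_matrix().T@(np.asarray(X)-np.array(P['eye']))
    K=np.array(P['K']);v=np.array([c[0],-c[1],-c[2]]);r=np.hypot(v[0],v[1]);th=np.arctan2(r,v[2])
    return np.array([K[0,2]+K[0,0]*th*v[0]/r,K[1,2]+K[1,1]*th*v[1]/r])
E
python3 - <<'E'
from go import *
import json
P=json.load(open('pics/w1.json'))
p=cv2.imread('pics/w1.png')[150:270,180:345]
o=cv2.resize(p,None,fx=4.8,fy=4.8,interpolation=cv2.INTER_CUBIC)
for X in [(-67,77,27),(-67,-77,27),(-48,30,48),(-48,-30,48),(38,30,48),(38,-30,48),(38,77,60),(38,-77,60),(-52,64.5,27),(-52,-64.5,27)]:
    X=np.array(X)/1000;u=wpx(P,[*loc(N,X[0],X[1]),X[2]]);print(X,u.round(1))
    q=((u+.5-[180,150])*4.8-.5).astype(int)
    cv2.circle(o,tuple(int(a) for a in q),4,(0,0,255),1)
cv2.imwrite('pics/w1c.png',o)
E
```

```text
[-0.067  0.077  0.027] [326.2 163.9]
[-0.067 -0.077  0.027] [194.5 164.3]
[-0.048  0.03   0.048] [288.1 184.4]
[-0.048 -0.03   0.048] [233.5 184.6]
[0.038 0.03  0.048] [285.7 253.7]
[ 0.038 -0.03   0.048] [235.6 253.9]
[0.038 0.077 0.06 ] [326.1 257.4]
[ 0.038 -0.077  0.06 ] [195.3 258.1]
[-0.052   0.0645  0.027 ] [315.3 176.4]
[-0.052  -0.0645  0.027 ] [205.6 176.7]
```

View pics/w1c.png

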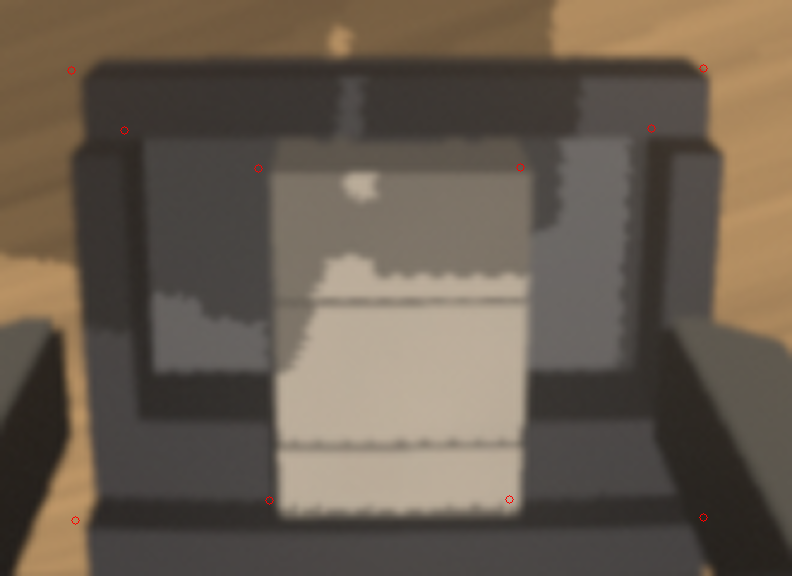

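Emit:
{"method": "play_rows", "body": {"increments": [[[0.3,0,2,0],[0.4,0,2.8,-0.004],[0.4,0,2.8,-0.004],[0.4,0,2.8,-0.004]]]}}

```text
t: 2.5
tool_pos: [0.443, -0.1584, 0.1805]
orientation: [-2.534, -1.856, 0.004]
force: [-0.0, -0.2, -0.2]
opening: 0.0758
```

```bash
cat > wl.py <<'E'
import sys,json
from go import *
name=sys.argv[1]
P=camera_params('wrist');p,d=read_camera('wrist');cv2.imwrite(f'pics/{name}.png',p)
o=cv2.resize(p[130:280,170:360],None,fx=4,fy=4,interpolation=cv2.INTER_CUBIC)
for X in [(-67,77,27),(-67,-77,27),(-48,30,48),(-48,-30,48),(38,30,48),(38,-30,48),(38,77,60),(38,-77,60),(-52,64.5,27),(-52,-64.5,27)]:
    X=np.array(X)/1000;u=wpx(P,[*loc(N,X[0],X[1]),X[2]])
    q=((u+.5-[170,130])*4-.5).astype(int);print(X,q)
    cv2.circle(o,tuple(int(a) for a in q),4,(0,0,255),1)
cv2.imwrite(f'pics/{name}c.png',o)
inc([*loc(N,-.06,0),.18],1.263)
E
python3 wl.py w2
```

```text
[-0.067  0.077  0.027] [622 159]
[-0.067 -0.077  0.027] [ 53 158]
[-0.048  0.03   0.048] [455 249]
[-0.048 -0.03   0.048] [218 249]
[0.038 0.03  0.048] [444 544]
[ 0.038 -0.03   0.048] [229 543]
[0.038 0.077 0.06 ] [617 562]
[ 0.038 -0.077  0.06 ] [ 56 560]
[-0.052   0.0645  0.027 ] [574 213]
[-0.052  -0.0645  0.027 ] [100 212]
t 2.55 pos [ 0.4432 -0.1587  0.181 ] yaw 1.264 tilt [-0.002 -0.001 -1.   ] open 0.076 F [ 0.9 -0.7 -0.5]
inc [-0.07 -0.    0.1 ] turn 0.001
```

View pics/w2c.png

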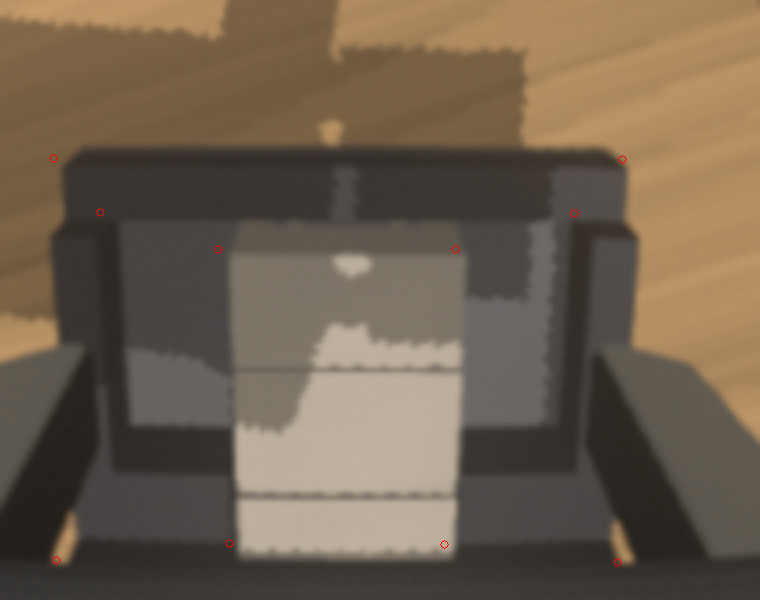

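```bash
python3 - <<'E'
from go import *
P=camera_params('wrist');s=read_state();Rm=R.from_rotvec(s['orientation']).as_matrix()
for t in [(-38,-7.5,11),(0,-7.5,11),(38,-7.5,11),(38,-7.5,0)]:
    u=wpx(P,s['tool_pos']+Rm@(np.array(t)/1000));print(t,(u+.5-[170,130])*4-.5)
# lateral column of nest y=0 at foot
for y in (0,.003): print((wpx(P,[*loc(N,-.048,y),.048])+.5-[170,130])*4-.5)
E
```

```text
(-38, -7.5, 11) [ 88.32558683 353.29924779]
(0, -7.5, 11) [337.78459978 355.38099668]
(38, -7.5, 11) [587.6344796  353.60804333]
(38, -7.5, 0) [602.21000345 381.88420759]
[337.77297829 247.27612948]
[349.64971766 247.29792189]
```

```bash
python3 - <<'E'
from go import *
n=loc(N,.001,.002);print(n)
import re
t=open('go.py').read().replace('N=(0.5002,-0.1775,-0.3077)',f'N=({n[0]:.4f},{n[1]:.4f},-0.3077)');open('go.py','w').write(t)
E
python3 -c "
from go import *
inc([*loc(N,-.037,0),.07],1.263)"
```

```text
[ 0.50175877 -0.1758968 ]
t 2.55 pos [ 0.4432 -0.1587  0.181 ] yaw 1.264 tilt [-0.002 -0.001 -1.   ] open 0.076 F [ 0.9 -0.7 -0.5]
inc [ 0.15  2.42 11.09] turn 0.001
```

Emit:
{"method": "play_rows", "body": {"increments": [[[0.15,1.2,3,0],[0.15,2.4,6,0],[0.15,2.4,9,0],[0.15,2.4,11.1,0],[0.15,2.4,11.1,0]]]}}

```text
t: 3.05
tool_pos: [0.4646, -0.1634, 0.0674]
orientation: [-2.53, -1.854, 0.007]
force: [0.5, 0.2, -0.3]
opening: 0.0759
```

```bash
python3 wl.py w3; python3 - <<'E'
from go import *
P=camera_params('wrist');s=read_state();Rm=R.from_rotvec(s['orientation']).as_matrix()
for t in [(-38,-7.5,11),(0,-7.5,11),(38,-7.5,11),(38,-7.5,0)]:
    u=wpx(P,s['tool_pos']+Rm@(np.array(t)/1000));print(t,(u+.5-[170,130])*4-.5)
E
```

```text
[-0.067  0.077  0.027] [771 182]
[-0.067 -0.077  0.027] [-99 180]
[-0.048  0.03   0.048] [524 328]
[-0.048 -0.03   0.048] [144 327]
[0.038 0.03  0.048] [493 751]
[ 0.038 -0.03   0.048] [175 750]
[0.038 0.077 0.06 ] [747 775]
[ 0.038 -0.077  0.06 ] [-78 771]
[-0.052   0.0645  0.027 ] [698 264]
[-0.052  -0.0645  0.027 ] [-27 262]
t 3.1 pos [ 0.4658 -0.164   0.0694] yaw 1.265 tilt [-0.004 -0.    -1.   ] open 0.076 F [ 0.3 -0.2 -0.1]
inc [ -0.05  -2.25 -11.05] turn 0.002
(-38, -7.5, 11) [ 88.40292796 353.44404289]
(0, -7.5, 11) [337.85961951 355.50252541]
(38, -7.5, 11) [587.70101192 353.70289002]
(38, -7.5, 0) [602.2819561  381.98075957]
```

View pics/w3c.png

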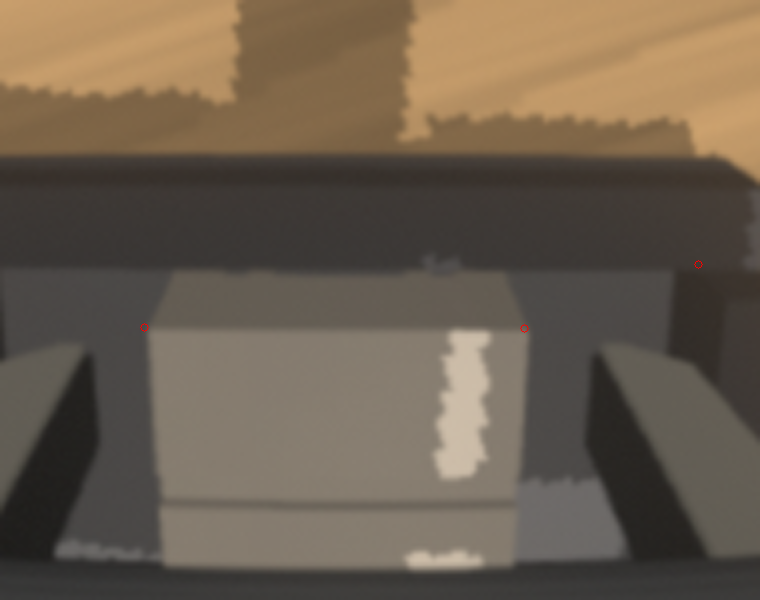

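View pics/w3.png

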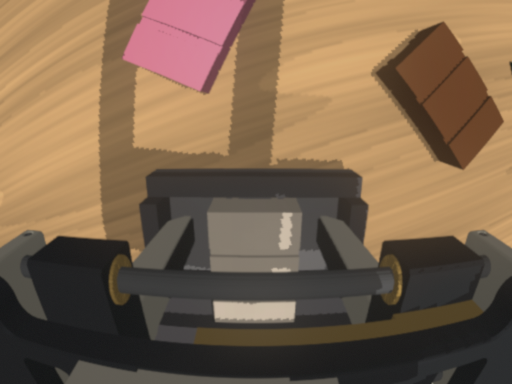

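Emit:
{"method": "play_rows", "body": {"increments": [[[0,0,1.5,0],[0,0,3,0],[0,-0.1,4.2,0],[0,-0.1,4.4,0],[0,-0.1,4.4,0]]]}}

```text
t: 3.6
tool_pos: [0.4646, -0.1637, 0.0254]
orientation: [-2.532, -1.856, 0.005]
force: [0.6, -0.7, -0.0]
opening: 0.076
```

```bash
python3 -c "
from go import *
inc([*loc(N,-.037,0),.0255],1.263)"
```

```text
t 3.6 pos [ 0.4646 -0.1637  0.0254] yaw 1.265 tilt [-0.004 -0.    -1.   ] open 0.076 F [ 0.6 -0.7 -0. ]
inc [-0.04  0.22 -0.01] turn 0.002
```

Emit:
{"method": "play_rows", "body": {"increments": [[[0,0.1,0,0],[0,0.1,0,0],[0,0.1,0,0],[0,0.1,0,0],[0,0.1,0,0]]], "jaw": 5, "squeeze": 8}}

```text
t: 4.1
tool_pos: [0.4662, -0.1643, 0.0262]
orientation: [-2.533, -1.856, 0.004]
force: [0.1, 0.4, 5.4]
opening: 0.0598
```

```bash
python3 -c "
from go import *
inc([*loc(N,-.037,0),.0255],1.263)
# arc plan
a,h=87,21.5
xb=48
for th in [0,.1,.2,.3,.4,.5,.6,.8,1,1.2,1.4,1.5708]:
    c,s=np.cos(th),np.sin(th)
    X=min(48,50-36*s)if th<.45 else 48
    print(th,'xb',round(X,1),'dx',round(X-a*c+h*s-(48-a),1),'dz',round(a*s+h*c-h,1))
"
```

```text
t 4.1 pos [ 0.4662 -0.1643  0.0262] yaw 1.265 tilt [-0.003 -0.001 -1.   ] open 0.0598 F [0.1 0.4 5.4]
inc [-0.03  0.04  0.07] turn 0.002
0 xb 48 dx 0.0 dz 0.0
0.1 xb 46.4 dx 1.0 dz 8.6
0.2 xb 42.8 dx 0.9 dz 16.9
0.3 xb 39.4 dx 1.6 dz 24.7
0.4 xb 36.0 dx 3.2 dz 32.2
0.5 xb 48 dx 21.0 dz 39.1
0.6 xb 48 dx 27.3 dz 45.4
0.8 xb 48 dx 41.8 dz 55.9
1 xb 48 dx 58.1 dz 63.3
1.2 xb 48 dx 75.5 dz 67.4
1.4 xb 48 dx 93.4 dz 67.9
1.5708 xb 48 dx 108.5 dz 65.5
```

Emit:
{"method": "play_rows", "body": {"increments": [[[0,0,-0.5,0],[0,-0.05,-1.0,0],[0,-0.1,-1.4,0],[0,-0.15,-1.7,0],[0,-0.15,-1.7,0]]]}}

```text
t: 4.6
tool_pos: [0.4649, -0.1639, 0.0437]
orientation: [-2.534, -1.857, 0.004]
force: [0.3, 0.2, -2.0]
opening: 0.0602
```

```bash
cat > both.py <<'E'
import sys
from go import *
n=sys.argv[1]; x0,y0,x1,y1=[int(a) for a in sys.argv[2:6]] if len(sys.argv)>5 else (170,100,290,240)
p,_=read_camera('scene'); w,_=read_camera('wrist')
f=400/(y1-y0)
a=cv2.resize(p[y0:y1,x0:x1],None,fx=f,fy=f,interpolation=cv2.INTER_CUBIC)[:,:400]
b=cv2.resize(w[100:300,155:355],(400,400),interpolation=cv2.INTER_CUBIC)
cv2.imwrite(f'pics/{n}.png',np.hstack([a,b]))
inc([*loc(N,-.037,0),.0255],1.263)
E
python3 both.py b1
```

```text
t 4.7 pos [ 0.4648 -0.1638  0.0433] yaw 1.265 tilt [-0.003 -0.001 -1.   ] open 0.0601 F [-0.6  0.2 -2.1]
inc [-0.03  0.2   1.78] turn 0.002
```

View pics/b1.png

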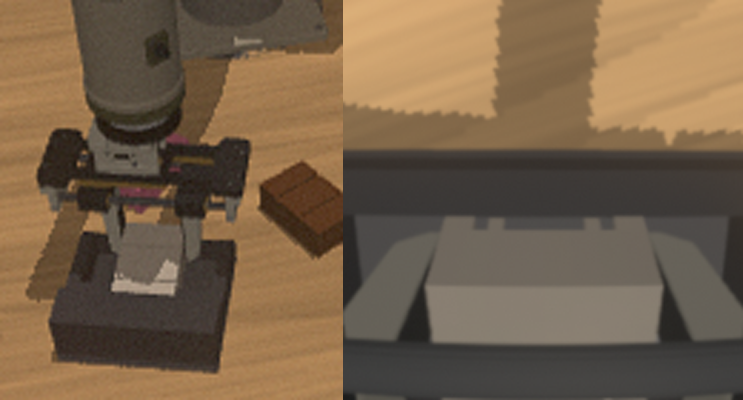

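Emit:
{"method": "play_rows", "body": {"increments": [[[0,-0.05,-0.5,0],[0,-0.05,-1.0,0],[0,-0.05,-1.3,0],[0,-0.05,-1.5,0],[0,-0.05,-1.5,0]]]}}

```text
t: 5.2
tool_pos: [0.4647, -0.1638, 0.0588]
orientation: [-2.534, -1.857, 0.003]
force: [0.0, -0.3, -2.5]
opening: 0.06
```

```bash
python3 both.py b2
```

```text
t 5.3 pos [ 0.4645 -0.1637  0.0584] yaw 1.265 tilt [-0.002 -0.001 -1.   ] open 0.0597 F [-0.7 -0.1 -2.3]
inc [-0.03  0.23  3.29] turn 0.002
```

View pics/b2.png

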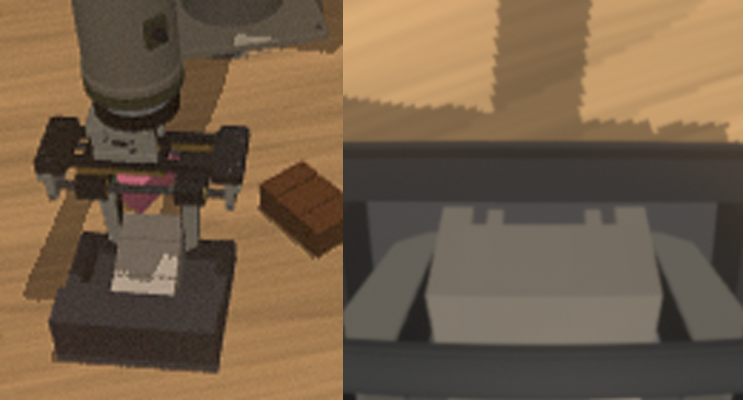

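Emit:
{"method": "play_rows", "body": {"increments": [[[0,-0.7,0,0],[0,-1.4,0,0],[0,-2.1,0,0],[0,-2.8,0,0],[0,-3.0,0,0]]]}}

```text
t: 5.8
tool_pos: [0.4349, -0.1543, 0.0582]
orientation: [-2.533, -1.856, 0.004]
force: [-0.4, -0.4, -2.4]
opening: 0.0603
```

```bash
cat > depthang.py <<'E'
# fit planes to cream points via scene depth around region
from go import *
p,d=read_camera('scene');P=camera_params('scene')
v,u=np.mgrid[0:384,0:512]
K=P['K'];ray=np.stack([(u-K[0,2])/K[0,0],-(v-K[1,2])/K[1,1],-np.ones_like(u,float)],-1)
W=P['eye']+(ray*d[...,None])@R.from_rotvec(P['orientation']).as_matrix().T
c,s=np.cos(N[2]),np.sin(N[2]);Q=W-[N[0],N[1],0]
L=np.stack([c*Q[...,0]+s*Q[...,1],-s*Q[...,0]+c*Q[...,1],Q[...,2]],-1)*1000
st=read_state();g=st['tool_pos']-[N[0],N[1],0];gx=(c*g[0]+s*g[1])*1000;gy=(-s*g[0]+c*g[1])*1000;print('grip x,y,z nest mm',gx.round(1),gy.round(1),(g[2]*1000+8).round(1))
m=(abs(L[...,1]-gy)<22)&(abs(L[...,0]-gx-20)<75)&(L[...,2]>5)&(d>0)
for y in range(160,240):
    pass
A=L[m]
cb=p[m].astype(int)
# profile x vs z medians in centre strip, print by row
rows=v[m]
for r in range(rows.min(),rows.max()+1,2):
    k=rows==r
    if k.sum()>3: print(r,np.median(A[k],0).round(1),np.median(cb[k],0))
E
python3 both.py b3; python3 depthang.py
```

```text
t 5.9 pos [ 0.4355 -0.1546  0.0585] yaw 1.265 tilt [-0.002 -0.001 -1.   ] open 0.0596 F [ 0.2 -0.8 -3.1]
inc [-0.02  3.27  3.29] turn 0.002
grip x,y,z nest mm -69.2 0.2 66.6
28 [-83.7 -15.6 470.2] [ 93. 111. 121.]
30 [-72.1   0.8 471.5] [104.5 125.  137.5]
32 [-64.1   1.3 471.1] [107. 127. 139.]
34 [-5.770e+01  3.000e-01  4.697e+02] [107. 128. 141.]
36 [-52.4   1.  468. ] [106. 127. 140.]
38 [-47.7   0.9 466.1] [106. 125. 138.]
40 [-4.360e+01 -3.000e-01  4.639e+02] [104. 125. 137.]
42 [-40.9   1.  460.9] [103. 121. 134.]
44 [-3.770e+01 -4.000e-01  4.583e+02] [100. 118. 131.]
46 [-34.9   1.  455.6] [ 97. 115. 128.]
48 [-3.270e+01  1.000e-01  4.525e+02] [ 94. 112. 124.]
50 [-30.2   0.9 449.9] [ 91. 108. 119.]
52 [-28.3   2.3 446.5] [ 85.5 102.5 114.5]
54 [-2.730e+01  1.000e-01  4.428e+02] [ 83.  100.  109.5]
56 [-25.7   0.9 439.2] [ 79.  93. 103.]
58 [-25.4   0.7 435.1] [74. 88. 98.]
60 [-2.44e+01 -3.00e-01  4.31e+02] [70. 83. 93.]
62 [-23.5   0.9 427.7] [65. 78. 87.]
64 [-2.37e+01  3.00e-01  4.23e+02] [61. 74. 82.]
66 [-23.6  -0.6 418.7] [59.  71.  79.5]
68 [-25.5   0.8 413.3] [58. 69
[... 1732 characters left out ...]
3.]
170 [-67.1   0.5  79. ] [ 87.  100.  112.5]
172 [-61.7  -0.2  76.5] [ 87. 100. 114.]
174 [-56.    0.7  74.1] [ 88. 101. 114.]
176 [-51.8  -0.6  70.4] [ 82.   94.  106.5]
178 [-43.4   0.9  70. ] [ 87. 100. 113.]
180 [-38.2   0.1  68. ] [ 86.  99. 112.]
182 [-31.6  -0.5  67.4] [ 87.5 101.  114.5]
184 [-26.4   0.1  63.9] [ 89.  100.5 115. ]
186 [-20.3   0.1  62.2] [ 89. 101. 115.]
188 [-15.9   1.1  58.7] [ 82.  96. 107.]
190 [-8.6 -0.1 57. ] [134.5 152.  171.5]
192 [-4.1  0.8 55.9] [134. 153. 173.]
194 [ 2.3 -1.  53.7] [133.5 153.  171.5]
196 [ 7.2 -0.7 51. ] [135.  153.5 172.5]
198 [13.6  0.5 50.3] [128.  146.5 165. ]
200 [11.5  0.7 39.6] [66. 79. 91.]
202 [ 6.3  2.8 25.3] [64.5 72.5 84.5]
```

View pics/b3.png

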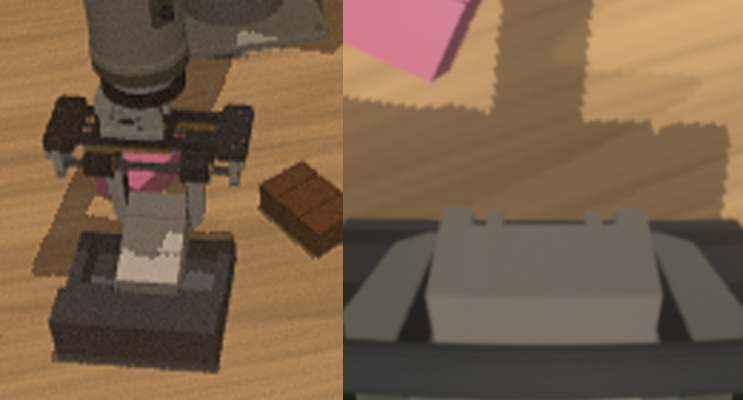

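Emit:
{"method": "play_rows", "body": {"increments": [[[0,0,0,0],[0,0,0,0],[0,0,-0.3,0]]], "squeeze": 5}}

```text
t: 6.25
tool_pos: [0.4358, -0.1546, 0.0614]
orientation: [-2.534, -1.856, 0.004]
force: [0.0, 0.6, -2.4]
opening: 0.06
```

```bash
sed -i 's/^for r in range(rows.min.*$/for r in range(150,rows.max()+1,3):/' depthang.py; python3 depthang.py; python3 -c "
from go import *
inc([*loc(N,-.037,0),.0255],1.263)"
```

```text
grip x,y,z nest mm -69.0 0.2 70.1
150 [-47.3   0.8 170.9] [27. 39. 46.]
156 [-43.2  -6.4 152.8] [51. 53. 68.]
159 [-39.4  15.8 147.4] [47. 50. 72.]
168 [-71.7   2.   82.4] [ 88. 102. 115.]
171 [-62.2   0.3  79.2] [ 87. 100. 115.]
174 [-54.4  -0.6  75. ] [ 87.5 101.5 115. ]
177 [-49.1  -0.1  69.1] [ 88.5 101.  114.5]
180 [-38.3  -1.2  67.8] [ 86.5 100.5 113.5]
183 [-29.8  -0.3  64.1] [ 89.5 102.  115.5]
186 [-21.8  -0.1  60.8] [ 88. 102. 115.]
189 [-15.5   0.3  55.5] [ 91. 105. 117.]
192 [-5.5  0.6 53.5] [133.5 153.  171.5]
195 [ 2.6 -0.2 49.6] [134. 153. 171.]
198 [10.9 -0.3 46.8] [131.5 150.  169.5]
201 [ 6.1  1.4 28.8] [67. 76. 87.]
t 6.3 pos [ 0.4361 -0.1548  0.0621] yaw 1.265 tilt [-0.002 -0.001 -1.   ] open 0.0601 F [-0.   0.2 -1. ]
inc [-0.02  3.2   3.66] turn 0.002
```

```bash
python3 -c "
import numpy as np
f=lambda t:np.array([-84*np.cos(t)+25*np.sin(t),84*np.sin(t)+25*np.cos(t)])
for t in np.arange(.407,1.6,.1): print(t.round(2),(f(t)-f(.407)).round(1))
print((f(1.571)-f(.407)).round(1))"
```

```text
0.41 [0. 0.]
0.51 [5.9 6.4]
0.61 [12.5 12.2]
0.71 [19.6 17.4]
0.81 [27.2 21.7]
0.91 [35.2 25.4]
1.01 [43.5 28.1]
1.11 [52.  30.1]
1.21 [60.7 31.2]
1.31 [69.5 31.4]
1.41 [78.2 30.7]
1.51 [86.8 29.2]
[92.3 27.8]
```

Emit:
{"method": "play_rows", "body": {"increments": [[[0,0.6,-0.6,0],[0,1.2,-1.15,0],[0,1.9,-1.65,0],[0,2.7,-2.1,0],[0,2.7,-2.1,0]]]}}

```text
t: 6.8
tool_pos: [0.4634, -0.1635, 0.0842]
orientation: [2.533, 1.856, -0.002]
force: [1.3, 0.2, -2.5]
opening: 0.0598
```

```bash
python3 both.py b4; python3 depthang.py
```

```text
t 6.9 pos [ 0.4622 -0.163   0.083 ] yaw 1.265 tilt [-0.002 -0.001 -1.   ] open 0.06 F [-0.3 -0.7 -2.5]
inc [-0.02  0.47  5.75] turn 0.002
grip x,y,z nest mm -42.1 0.3 90.7
150 [-19.4   0.9 195.2] [26. 31. 40.]
153 [-20.3   0.2 183.7] [ 59.5  75.5 115.5]
159 [-12.4   0.5 171.3] [50.5 55.5 70. ]
171 [-38.3   0.4 103.1] [ 89. 102. 115.]
174 [-32.1  -0.   97.5] [ 89.5 102.5 117. ]
177 [-24.7   0.6  93. ] [ 89. 102. 116.]
180 [-19.6   0.9  87.9] [ 89.5 103.5 116.5]
183 [-10.3  -0.2  83.9] [ 91.  103.  117.5]
186 [-4.1 -0.8 79.4] [ 90. 103. 118.]
189 [ 3.6  1.6 76.1] [ 90. 104. 118.]
192 [ 8.7 -0.4 69.3] [ 91. 104. 118.]
195 [17.4  0.3 66.4] [132. 149. 168.]
198 [24.2  1.  62. ] [131.  149.5 168.5]
201 [30.4  0.  57.6] [130. 148. 166.]
204 [44.2  0.3 60.6] [53. 56. 66.]
207 [52.6 11.2 59.3] [52.  56.  65.5]
```

View pics/b4.png

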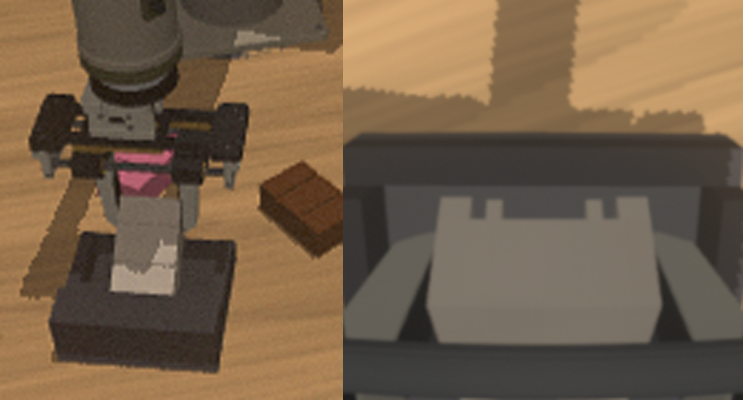

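Emit:
{"method": "play_rows", "body": {"increments": [[[0,0.6,-0.1,0],[0,1.2,-0.2,0],[0,1.6,-0.7,0],[0,2.05,-1.3,0],[0,2.05,-1.3,0]]]}}

```text
t: 7.45
tool_pos: [0.4828, -0.1696, 0.0972]
orientation: [2.533, 1.856, -0.002]
force: [-0.3, -0.5, -1.3]
opening: 0.0598
```

```bash
python3 depthang.py
```

```text
grip x,y,z nest mm -20.6 0.3 104.6
150 [ 1.700e+00 -1.000e-01  2.132e+02] [41.5 49.5 55.5]
153 [  1.2   0.6 203.7] [29. 52. 65.]
159 [  6.9   1.  188.7] [44.5 49.  51.5]
171 [-36.4 -15.5 103.5] [67. 76. 88.]
174 [-14.5   0.3 114.7] [ 91. 104. 116.]
177 [-10.5  -0.7 107.8] [ 91.  104.  116.5]
180 [ -3.8   0.3 103.2] [ 91. 104. 119.]
183 [-1.7  0.7 93.3] [ 90. 103. 117.]
186 [ 5.8  0.4 89.4] [ 90.  102.5 116.5]
189 [11.4  1.1 83.8] [ 90.5 103.  117.5]
192 [16.2  1.9 77. ] [ 92. 105. 118.]
195 [22.1 -0.  71.2] [ 93. 105. 119.]
198 [25.9  1.7 64.5] [ 90.5 104.5 120. ]
201 [31.9  0.2 58.7] [ 90. 103. 116.]
204 [44.3  0.9 60.9] [53. 56. 66.]
207 [54.9  0.  60.3] [54. 58. 67.]
210 [64.8  0.2 60.3] [54.  59.  66.5]
213 [73.2 10.9 59.4] [52. 56. 64.]
```

Emit:
{"method": "play_rows", "body": {"increments": [[[0,0.9,-0.95,0],[0,2.1,-1.85,0],[0,3.4,-2.35,0],[0,4.6,-2.6,0],[0,4.6,-2.6,0]]]}}

```text
t: 8.0
tool_pos: [0.5272, -0.1836, 0.1231]
orientation: [2.532, 1.856, -0.001]
force: [0.3, 0.3, -1.7]
opening: 0.0601
```

```bash
python3 both.py b5; python3 depthang.py
```

```text
t 8.1 pos [ 0.5257 -0.183   0.1222] yaw 1.265 tilt [-0.001 -0.001 -1.   ] open 0.0598 F [-0.5 -0.7 -2. ]
inc [-0.02 -6.19  9.68] turn 0.002
grip x,y,z nest mm 24.7 0.5 130.1
150 [ 43.4   3.1 249.2] [ 81.   92.5 102. ]
153 [ 45.7   0.8 242.3] [ 82.  93. 102.]
156 [ 46.8   0.8 234. ] [27. 32. 39.]
159 [ 46.3   0.7 224.2] [41.  71.  94.5]
165 [ 53.5   0.4 212.4] [49. 53. 57.]
174 [  6.5  -4.9 136.1] [ 83.   94.5 109.5]
177 [ 17.2   0.8 136.3] [ 82.  93. 106.]
180 [ 28.3  -0.2 136.3] [ 81.  93. 105.]
183 [ 34.7   1.2 131.8] [ 80.  91. 104.]
186 [ 34.7   1.  119.9] [ 79.  91. 104.]
189 [ 31.9  -1.2 105.8] [ 80.  93. 105.]
192 [34.4  1.5 97.6] [ 79.  92. 104.]
195 [35.1 -0.3 86. ] [ 80.   92.5 104. ]
198 [34.9  1.3 75.1] [ 80.   92.  105.5]
201 [34.7 -0.1 62.2] [ 78.  89. 102.]
204 [44.4  0.9 60.6] [36. 43. 52.]
207 [53.8 -0.2 59.8] [37. 42. 53.]
210 [64.5  1.4 60.1] [44. 46. 57.]
213 [75.2  0.5 60.9] [46. 48. 59.]
216 [79.8  1.  54.6] [37. 43. 53.]
219 [79.6  0.9 40.7] [37.  43.5 54. ]
222 [79.9 -0.7 28.6] [37.5 45.  55. ]
225 [80.   1.1 14.9] [42. 48. 59.]
```

View pics/b5.png

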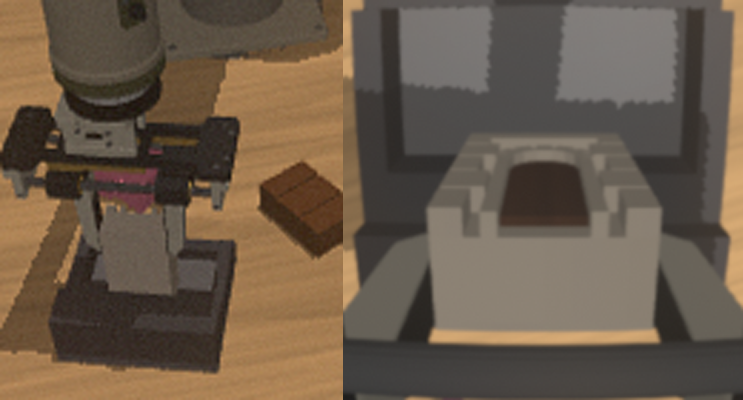

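Emit:
{"method": "play_rows", "body": {"increments": [[[0,0,0,0],[0,-0.1,-0.5,0],[0,-0.2,-2,0],[0,-0.3,-4,0],[0,-0.3,-6,0]]], "squeeze": 20}}

```text
t: 8.65
tool_pos: [0.5225, -0.1819, 0.184]
orientation: [2.534, 1.857, -0.003]
force: [0.2, -0.0, -1.7]
opening: 0.0599
```

```bash
python3 -c "
from go import *
inc([.446,.26,.18],1.265)"
```

```text
t 8.65 pos [ 0.5225 -0.1819  0.184 ] yaw 1.265 tilt [-0.001 -0.002 -1.   ] open 0.0599 F [ 0.2 -0.  -1.7]
inc [ 39.84 -20.61   0.34] turn -0.0
```

Emit:
{"method": "play_rows", "body": {"increments": [[[2.5,-1.3,0,0],[5.5,-2.8,0,0],[9,-4.6,0,0],[12.5,-6.4,0,0],[16,-8.2,0,0]]]}}

```text
t: 9.15
tool_pos: [0.4924, -0.0034, 0.1854]
orientation: [2.533, 1.855, -0.0]
force: [1.2, 0.4, -1.8]
opening: 0.0601
```

Emit:
{"method": "play_rows", "body": {"increments": [[[3.5,-1.8,0,0],[7,-3.6,0,0],[10.5,-5.4,0,0],[14,-7.2,0,0],[17,-8.8,0,0]]]}}

```text
t: 9.65
tool_pos: [0.4595, 0.1872, 0.1869]
orientation: [2.532, 1.856, 0.003]
force: [-0.4, 0.5, -2.9]
opening: 0.0598
```

```bash
python3 -c "
from go import *
inc([.446,.26,.18],1.265)"
```

```text
t 9.65 pos [0.4595 0.1872 0.1869] yaw 1.265 tilt [ 0.003 -0.001 -1.   ] open 0.0598 F [-0.4  0.5 -2.9]
inc [ 6.54 -3.48  0.68] turn -0.0
```

Emit:
{"method": "play_rows", "body": {"increments": [[[3.0,-1.6,0,0],[5.0,-2.7,0.4,0],[6.5,-3.5,1,0],[6.5,-3.5,3,0],[6.5,-3.5,5.5,0]]]}}

```text
t: 10.15
tool_pos: [0.4471, 0.2611, 0.1341]
orientation: [2.53, 1.857, 0.01]
force: [0.2, -0.7, -2.0]
opening: 0.0598
```

Emit:
{"method": "play_rows", "body": {"increments": [[[0,0,1,0],[0,0,1.5,0],[0,0,1.5,0]]]}}

```text
t: 10.45
tool_pos: [0.4474, 0.261, 0.1197]
orientation: [2.53, 1.857, 0.011]
force: [0.3, -0.5, -3.0]
opening: 0.0595
```

```bash
cat > prof.py <<'E'
# profile of casting in tool frame from scene + top depth (tool y, height)
import sys
from go import *
st=read_state();Rm=R.from_rotvec(st['orientation']).as_matrix()
yv=Rm[:,1];xv=Rm[:,0]
print('t',round(st['t'],2),'tcp',st['tool_pos'].round(4),'grip z',((st['tool_pos'][2]+.008)*1000).round(1),'F',st['force'].round(1),'open',st['opening'].round(4))
for cam in sys.argv[1:] or ['scene']:
    p,d=read_camera(cam);P=camera_params(cam);cv2.imwrite('pics/last_%s.png'%cam,p)
    v,u=np.mgrid[0:384,0:512];K=P['K'];ray=np.stack([(u-K[0,2])/K[0,0],-(v-K[1,2])/K[1,1],-np.ones_like(u,float)],-1)
    Q=P['eye']+(ray*d[...,None])@R.from_rotvec(P['orientation']).as_matrix().T-st['tool_pos']
    a=Q@xv*1000;b=Q@yv*1000;z=(Q[...,2]+st['tool_pos'][2])*1000
    m=(abs(a)<18)&(abs(b)<110)&(z<st['tool_pos'][2]*1000+65)&(d>0)
    for r in range(0,384,3):
        k=m&(v==r)
        if k.sum()>2: print(cam,r,'y',np.median(b[k]).round(1),'z',np.median(z[k]).round(1),'x',np.median(a[k]).round(0),np.median(p[k],0).astype(int), int(np.median(u[k])))
E
python3 prof.py; python3 both.py b6 290 100 430 240
```

```text
t 10.55 pos [0.448  0.2613 0.1205] yaw 1.266 tilt [ 0.009  0.002 -1.   ] open 0.0599 F [-0.1  0.2 -2.3]
inc [-40.12  14.47   9.45] turn 0.003Traceback (most recent call last):
  File "prof.py", line 6, in <module>
    print('t',round(st['t'],2),'tcp',st['tool_pos'].round(4),'grip z',((st['tool_pos'][2]+.008)*1000).round(1),'F',st['force'].round(1),'open',st['opening'].round(4))
                                                                                                                                               ^^^^^^^^^^^^^^^^^^^
AttributeError: 'float' object has no attribute 'round'
```

View pics/b6.png

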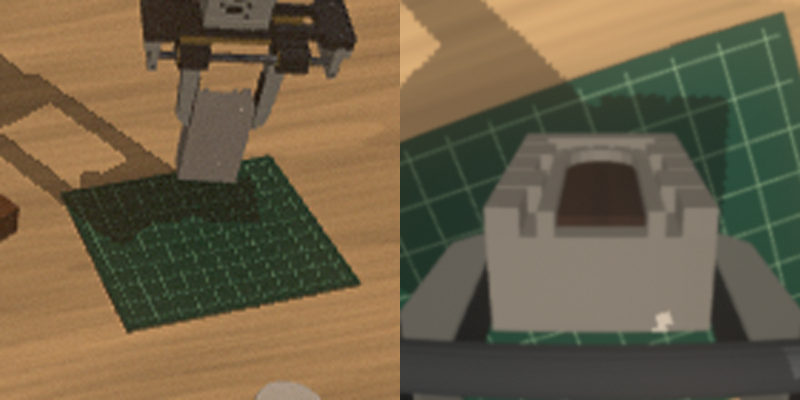

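```bash
sed -i "s/,'open',st\['opening'\].round(4)//" prof.py; python3 prof.py
```

```text
t 10.55 tcp [0.448  0.2613 0.1205] grip z 128.5 F [-0.1  0.2 -2.3]
scene 132 y -17.7 z 134.6 x 1.0 [ 80  97 116] 367
scene 135 y -3.5 z 134.8 x 1.0 [ 81  95 107] 368
scene 138 y 9.3 z 133.8 x -1.0 [ 79  93 105] 368
scene 141 y 9.7 z 123.4 x 1.0 [ 79  92 105] 367
scene 144 y 10.0 z 112.8 x 1.0 [ 80  92 105] 367
scene 147 y 11.1 z 101.8 x -3.0 [ 81  93 106] 365
scene 150 y 9.4 z 89.7 x -2.0 [ 79  92 105] 364
scene 153 y 10.3 z 79.1 x -1.0 [ 79  92 106] 364
scene 156 y 8.5 z 65.6 x 0.0 [ 79  92 104] 363
scene 159 y 11.1 z 55.1 x 0.0 [ 78  90 104] 363
scene 162 y 10.7 z 43.0 x 0.0 [ 77  89 101] 362
scene 165 y -17.8 z 4.6 x -0.0 [31 45 41] 359
scene 168 y -5.0 z 4.4 x -1.0 [27 41 39] 359
scene 171 y 8.5 z 3.6 x -1.0 [29 45 40] 359
scene 174 y 22.4 z 4.3 x 1.0 [29 40 38] 360
scene 177 y 35.6 z 4.4 x -0.0 [41 59 42] 360
scene 180 y 48.4 z 3.9 x -1.0 [37 54 39] 360
scene 183 y 61.1 z 4.7 x 1.0 [38 56 40] 361
scene 186 y 73.4 z 4.7 x -0.0 [38 56 40] 361
scene 189 y 86.2 z 4.4 x 0.0 [39 57 44] 362
scene 192 y 98.3 z 4.7 x 1.0 [37 55 40] 363
scene 195 y 108.6 z 3.3 x 2.0 [39 55 41] 363
```

Emit:
{"method": "play_rows", "body": {"increments": [[[0,0,1,0],[0,0,2,0],[0,0,2.8,0],[0,0,3.2,0],[0,0,3.2,0]]]}}

```text
t: 11.1
tool_pos: [0.4475, 0.261, 0.0872]
orientation: [2.53, 1.857, 0.01]
force: [0.2, -0.2, -2.1]
opening: 0.0601
```

Emit:
{"method": "play_rows", "body": {"increments": [[[0,0,0.1,0],[0,0,0.2,0],[0,0,0.3,0]]]}}

```text
t: 11.4
tool_pos: [0.4484, 0.261, 0.0856]
orientation: [2.529, 1.856, 0.012]
force: [-0.1, -3.7, 8.8]
opening: 0.06
```

```bash
python3 prof.py|head -12
```

```text
t 11.4 tcp [0.4484 0.261  0.0856] grip z 93.6 F [-0.1 -3.7  8.8]
scene 141 y -19.5 z 99.7 x -0.0 [ 78  91 103] 364
scene 144 y -5.7 z 100.3 x -0.0 [ 79  93 106] 365
scene 147 y 8.2 z 100.2 x -0.0 [ 80  91 104] 365
scene 150 y 10.3 z 90.5 x -0.0 [ 78  91 104] 365
scene 153 y 8.5 z 77.7 x -1.0 [ 79  91 103] 364
scene 156 y 9.9 z 67.1 x 0.0 [ 78  91 103] 363
scene 159 y 10.4 z 55.1 x -1.0 [ 77  90 103] 362
scene 162 y 10.1 z 43.4 x 2.0 [ 80  92 104] 362
scene 165 y 10.2 z 30.4 x -0.0 [ 79  92 103] 361
scene 168 y 9.5 z 18.2 x 1.0 [ 78  91 104] 360
scene 171 y 10.1 z 5.4 x 0.0 [60 73 76] 359
```

Emit:
{"method": "play_rows", "body": {"increments": [[[0,0,0,0],[0,0,0,0]]], "squeeze": 5}}

```text
t: 11.65
tool_pos: [0.4488, 0.2611, 0.0859]
orientation: [2.529, 1.856, 0.014]
force: [-0.5, -0.2, -2.3]
opening: 0.0599
```

Emit:
{"method": "play_rows", "body": {"increments": [[[0,0,0,0],[0,0,0,0],[0,0,0,0]]], "squeeze": 3}}

```text
t: 11.95
tool_pos: [0.4486, 0.2611, 0.0858]
orientation: [2.529, 1.856, 0.013]
force: [-1.0, -0.1, -3.0]
opening: 0.0601
```

Emit:
{"method": "play_rows", "body": {"increments": [[[0,0,0,0],[0,0,0,0],[0,0,0,0],[0,0,0,0]]], "jaw": 7.4}}

```text
t: 12.35
tool_pos: [0.4488, 0.2612, 0.0859]
orientation: [2.529, 1.856, 0.014]
force: [0.3, -0.6, -0.0]
opening: 0.0739
```

```bash
python3 prof.py|head -12;python3 both.py b7 290 100 430 240
```

```text
t 12.35 tcp [0.4488 0.2612 0.0859] grip z 93.9 F [ 0.3 -0.6 -0. ]
scene 141 y -19.4 z 100.6 x -1.0 [ 76  90 105] 364
scene 144 y -6.3 z 99.5 x 1.0 [ 80  92 106] 365
scene 147 y 8.0 z 100.6 x 1.0 [ 80  94 106] 366
scene 150 y 11.6 z 92.1 x -0.0 [ 78  91 103] 365
scene 153 y 11.3 z 80.0 x 0.0 [ 78  91 104] 364
scene 156 y 10.5 z 67.7 x 1.0 [ 79  92 104] 364
scene 159 y 10.3 z 55.5 x -0.0 [ 78  91 104] 363
scene 162 y 10.6 z 43.6 x -1.0 [ 79  92 103] 362
scene 165 y 8.8 z 29.3 x 1.0 [ 79  92 103] 361
scene 168 y 9.1 z 17.4 x 0.0 [ 78  91 102] 360
scene 171 y 8.9 z 4.5 x -1.0 [63 76 79] 359
t 12.5 pos [0.4487 0.2611 0.0858] yaw 1.266 tilt [ 0.01   0.001 -1.   ] open 0.074 F [-0.3 -0.8  0.1]
inc [-40.11  14.43   5.99] turn 0.003
```

View pics/b7.png

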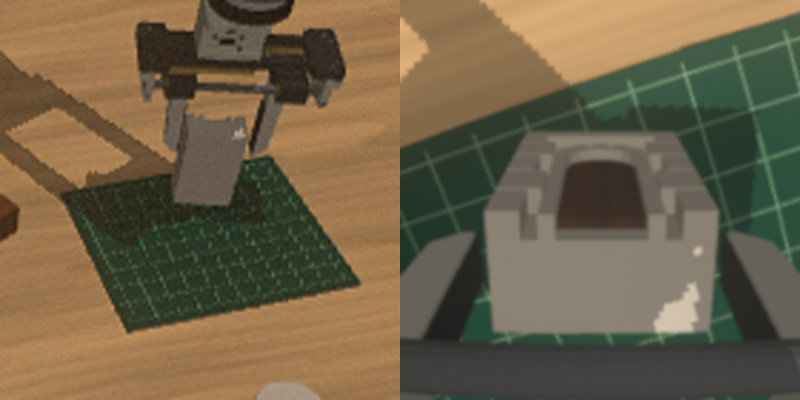

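Emit:
{"method": "play_rows", "body": {"increments": [[[0,-0.5,0,0],[0,-1.0,0,0],[0,-1.3,0.3,0],[0,-1.3,0.7,0],[0,-1.3,0.7,0]]]}}

```text
t: 13.0
tool_pos: [0.4357, 0.2649, 0.0779]
orientation: [2.529, 1.856, 0.012]
force: [-0.0, 0.2, 0.2]
opening: 0.0736
```

Emit:
{"method": "play_rows", "body": {"increments": [[[0,0,0,0],[0,0,0,0],[0,0,0,0],[0,0,0,0],[0,0,0,0]]], "jaw": 5, "squeeze": 6}}

```text
t: 13.5
tool_pos: [0.4357, 0.2649, 0.0778]
orientation: [2.529, 1.856, 0.012]
force: [0.8, 0.2, -1.2]
opening: 0.0597
```

```bash
python3 prof.py|head -12; python3 -c "
import numpy as np
a,h=84,22.5
f=lambda t:np.array([-h*np.cos(t)+a*np.sin(t),h*np.sin(t)+a*np.cos(t)])
for t in np.arange(0,1.6,.1): print(t.round(2),(f(t)-f(0)).round(1))
print((f(1.571)-f(0)).round(1))"
```

```text
t 13.5 tcp [0.4357 0.2649 0.0778] grip z 85.8 F [ 0.8  0.2 -1.2]
scene 141 y -7.2 z 99.4 x -0.0 [ 78  89 101] 364
scene 144 y 7.4 z 100.2 x 0.0 [ 80  93 105] 365
scene 147 y 21.8 z 100.2 x -0.0 [ 79  92 104] 365
scene 150 y 23.5 z 90.4 x 0.0 [ 77  90 103] 365
scene 153 y 23.6 z 78.2 x -1.0 [ 78  90 102] 364
scene 156 y 23.1 z 66.2 x 1.0 [ 79  92 104] 363
scene 159 y 24.0 z 55.9 x -1.0 [ 78  90 103] 362
scene 162 y 23.9 z 43.1 x -2.0 [ 79  92 102] 361
scene 165 y 22.3 z 29.6 x -1.0 [ 79  92 103] 361
scene 168 y 23.6 z 17.4 x 0.0 [ 79  91 103] 360
scene 171 y 23.2 z 5.3 x 0.0 [60 73 75] 359
0.0 [0. 0.]
0.1 [8.5 1.8]
0.2 [17.1  2.8]
0.3 [25.8  2.9]
0.4 [34.5  2.1]
0.5 [43.   0.5]
0.6 [51.4 -2. ]
0.7 [59.4 -5.3]
0.8 [67.1 -9.3]
0.9 [ 74.3 -14.2]
1.0 [ 81.  -19.7]
1.1 [ 87.2 -25.8]
1.2 [ 92.6 -32.6]
1.3 [ 97.4 -39.9]
1.4 [101.5 -47.6]
1.5 [104.7 -55.6]
[106.5 -61.5]
```

Emit:
{"method": "play_rows", "body": {"increments": [[[0,0.4,-0.05,0],[0,0.8,-0.1,0],[0,1.25,-0.13,0],[0,1.7,-0.17,0],[0,1.7,-0.17,0]]]}}

```text
t: 14.05
tool_pos: [0.4529, 0.2595, 0.0799]
orientation: [2.529, 1.855, 0.013]
force: [-0.4, 0.5, 2.0]
opening: 0.0599
```

```bash
python3 prof.py|head -14
```

```text
t 14.05 tcp [0.4529 0.2595 0.0799] grip z 87.9 F [-0.4  0.5  2. ]
scene 144 y -7.1 z 103.7 x -0.0 [ 81  95 108] 365
scene 147 y 6.1 z 102.2 x -1.0 [ 83  97 110] 365
scene 150 y 16.0 z 99.7 x 0.0 [ 84  98 111] 366
scene 153 y 23.2 z 94.8 x 1.0 [72 84 96] 366
scene 156 y 21.5 z 81.7 x -0.0 [71 84 96] 365
scene 159 y 17.0 z 65.4 x -1.0 [ 79  91 103] 363
scene 162 y 15.5 z 52.4 x -1.0 [72 84 96] 362
scene 165 y 12.7 z 36.9 x 1.0 [73 85 98] 362
scene 168 y 10.1 z 22.2 x -1.0 [73 84 97] 360
scene 171 y 6.3 z 5.9 x -0.0 [62 75 80] 359
scene 174 y 17.5 z 3.8 x 2.0 [27 40 38] 360
scene 177 y 29.5 z 3.5 x 1.0 [35 50 42] 360
scene 180 y 44.0 z 5.2 x -1.0 [37 56 39] 360
```

Emit:
{"method": "play_rows", "body": {"increments": [[[0,0.85,0,0],[0,1.7,0.1,0],[0,2.55,0.25,0],[0,3.4,0.5,0],[0,3.4,0.5,0]]]}}

```text
t: 14.6
tool_pos: [0.4865, 0.2487, 0.0748]
orientation: [2.529, 1.854, 0.013]
force: [0.7, -1.0, -0.2]
opening: 0.0601
```

```bash
python3 prof.py|head -16
```

```text
t 14.6 tcp [0.4865 0.2487 0.0748] grip z 82.8 F [ 0.7 -1.  -0.2]
scene 153 y -3.2 z 102.0 x -13.0 [ 89  99 110] 362
scene 156 y 3.2 z 97.0 x 0.0 [ 90 103 117] 367
scene 159 y 11.4 z 92.4 x -1.0 [ 90 103 117] 366
scene 162 y 19.0 z 87.7 x 1.0 [ 90 103 116] 367
scene 165 y 22.4 z 79.9 x 0.0 [61 72 81] 366
scene 168 y -0.9 z 45.3 x 1.0 [59 70 81] 363
scene 171 y -25.8 z 9.7 x -0.0 [54 66 73] 360
scene 174 y -17.1 z 4.9 x 0.0 [27 40 36] 360
scene 177 y -4.1 z 5.1 x 1.0 [32 47 41] 360
scene 180 y 8.1 z 4.3 x 0.0 [28 42 39] 360
scene 183 y 19.9 z 3.6 x -1.0 [29 43 39] 360
scene 186 y 33.4 z 4.5 x 0.0 [34 51 40] 361
scene 189 y 45.2 z 4.1 x -1.0 [39 56 43] 361
scene 192 y 57.1 z 4.2 x -1.0 [38 55 41] 362
scene 195 y 68.4 z 3.4 x -1.0 [37 55 43] 362
```

Emit:
{"method": "play_rows", "body": {"increments": [[[0,0.75,0.3,0],[0,1.5,0.7,0],[0,2.2,1.15,0],[0,2.95,1.75,0],[0,2.95,1.75,0]]]}}

```text
t: 15.15
tool_pos: [0.5147, 0.2394, 0.0564]
orientation: [2.53, 1.853, 0.011]
force: [-0.4, 0.3, -1.4]
opening: 0.0599
```

```bash
python3 prof.py|head -12;python3 both.py b8 290 100 430 240
```

```text
t 15.15 tcp [0.5147 0.2394 0.0564] grip z 64.4 F [-0.4  0.3 -1.4]
scene 162 y -54.6 z 47.1 x 3.0 [ 98 115 128] 363
scene 165 y -23.2 z 64.2 x 2.0 [48 59 68] 365
scene 168 y 2.3 z 76.1 x 1.0 [69 82 93] 366
scene 171 y 10.3 z 72.3 x -0.0 [ 89 104 116] 366
scene 174 y 14.9 z 65.6 x 2.0 [ 91 105 118] 366
scene 177 y 19.1 z 57.5 x -2.0 [ 87 100 112] 364
scene 180 y -20.8 z 4.0 x 0.0 [28 42 37] 360
scene 183 y -9.2 z 3.7 x -0.0 [31 42 40] 360
scene 186 y 4.3 z 5.1 x 0.0 [29 43 39] 361
scene 189 y 15.4 z 3.7 x -0.0 [30 45 41] 361
scene 192 y 27.8 z 4.5 x -0.0 [29 42 40] 362
t 15.3 pos [0.5138 0.2398 0.057 ] yaw 1.265 tilt [ 0.009  0.    -1.   ] open 0.0597 F [-0.1  0.3 -1.9]
inc [-40.01   7.65   3.11] turn 0.002
```

View pics/b8.png

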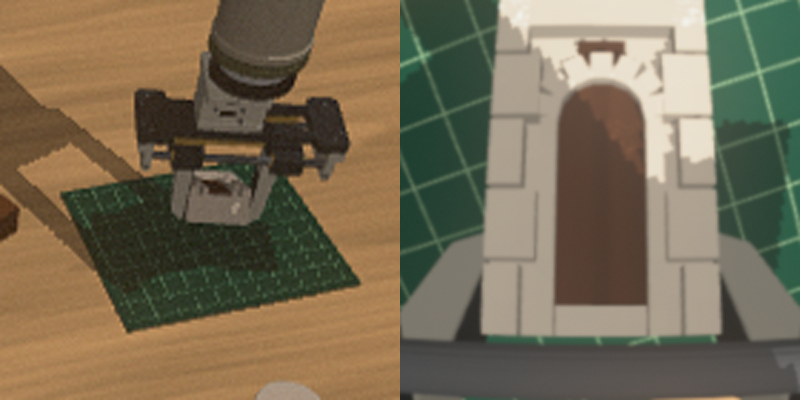

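Emit:
{"method": "play_rows", "body": {"increments": [[[0,0.45,0.4,0],[0,0.85,0.85,0],[0,1.25,1.4,0],[0,1.6,1.95,0],[0,1.6,1.95,0]]]}}

```text
t: 15.8
tool_pos: [0.5294, 0.2346, 0.0368]
orientation: [2.53, 1.854, 0.01]
force: [-0.5, -0.1, -2.1]
opening: 0.06
```

```bash
python3 prof.py|head -12
```

```text
t 15.8 tcp [0.5294 0.2346 0.0368] grip z 44.8 F [-0.5 -0.1 -2.1]
scene 162 y -78.6 z 40.1 x 6.0 [112 127 144] 363
scene 168 y -46.5 z 44.9 x 6.0 [29 45 71] 364
scene 171 y -26.7 z 51.5 x 1.0 [31 40 53] 364
scene 174 y -11.5 z 54.3 x -1.0 [25 37 52] 364
scene 177 y 2.6 z 55.8 x -0.0 [55 67 81] 365
scene 180 y 10.1 z 51.6 x -1.0 [ 85  99 111] 365
scene 183 y 13.0 z 41.8 x -1.0 [ 85  98 111] 364
scene 186 y 15.9 z 32.7 x -0.0 [ 82  95 107] 364
scene 189 y -0.0 z 3.7 x 0.0 [29 43 39] 361
scene 192 y 12.8 z 4.3 x 2.0 [27 42 39] 362
scene 195 y 24.9 z 3.9 x -1.0 [31 44 43] 362
```

Emit:
{"method": "play_rows", "body": {"increments": [[[0,0.2,0.4,0],[0,0.4,0.8,0],[0,0.55,1.2,0],[0,0.65,1.4,0],[0,0.65,1.4,0]]]}}

```text
t: 16.35
tool_pos: [0.5352, 0.2325, 0.0225]
orientation: [2.53, 1.854, 0.008]
force: [0.2, 0.0, -1.8]
opening: 0.0601
```

```bash
python3 prof.py|head -12
```

```text
t 16.35 tcp [0.5352 0.2325 0.0225] grip z 30.5 F [ 0.2  0.  -1.8]
scene 168 y -57.7 z 40.5 x 6.0 [ 82  93 104] 364
scene 174 y -31.2 z 41.5 x 3.0 [27 38 52] 364
scene 177 y -16.5 z 42.6 x 1.0 [26 39 55] 364
scene 180 y -5.4 z 42.4 x 0.0 [26 36 55] 364
scene 183 y 5.7 z 40.9 x -1.0 [ 76  89 101] 364
scene 186 y 11.1 z 34.2 x 0.0 [ 82  94 107] 364
scene 189 y 13.3 z 24.2 x -0.0 [ 82  95 108] 363
scene 192 y 6.8 z 4.9 x 0.0 [29 42 38] 362
scene 195 y 18.8 z 3.9 x -0.0 [30 43 40] 362
scene 198 y 29.7 z 3.8 x -0.0 [28 43 40] 362
scene 201 y 41.7 z 4.3 x 0.0 [40 57 46] 363
```

Emit:
{"method": "play_rows", "body": {"increments": [[[0,0.05,0.15,0],[0,0.1,0.3,0],[0,0.1,0.45,0],[0,0.1,0.55,0]]]}}

```text
t: 16.8
tool_pos: [0.5364, 0.2321, 0.0172]
orientation: [2.53, 1.854, 0.009]
force: [2.1, -0.3, 1.0]
opening: 0.06
```

```bash
python3 prof.py|head -9
```

```text
t 16.8 tcp [0.5364 0.2321 0.0172] grip z 25.2 F [ 2.1 -0.3  1. ]
scene 168 y -59.8 z 39.4 x 5.0 [128 143 158] 363
scene 174 y -36.9 z 36.1 x 3.0 [24 38 54] 363
scene 177 y -23.7 z 37.7 x 2.0 [26 38 54] 363
scene 180 y -11.7 z 37.1 x 2.0 [31 43 57] 364
scene 183 y 0.8 z 37.7 x 1.0 [33 41 56] 364
scene 186 y 10.5 z 35.2 x -0.0 [ 82  94 107] 364
scene 189 y 11.9 z 23.9 x -1.0 [ 79  92 105] 363
scene 192 y 11.1 z 10.0 x -1.0 [ 78  91 103] 362
```

Emit:
{"method": "play_rows", "body": {"increments": [[[0,0,0,0],[0,0,0,0]]], "squeeze": 3}}

```text
t: 17.05
tool_pos: [0.5363, 0.2321, 0.0171]
orientation: [2.53, 1.854, 0.009]
force: [0.7, -0.8, -0.5]
opening: 0.0601
```

Emit:
{"method": "play_rows", "body": {"increments": [[[0,0,0,0],[0,0,0,0],[0,0,0,0],[0,0,0,0]]], "jaw": 7.4}}

```text
t: 17.45
tool_pos: [0.5362, 0.2321, 0.017]
orientation: [2.53, 1.854, 0.008]
force: [0.5, 0.0, 0.1]
opening: 0.0736
```

Emit:
{"method": "play_rows", "body": {"increments": [[[0,0,-1,0],[0,0,-3,0],[0,0,-7,0],[0,-3,-11,0],[0,-8,-15,0]]]}}

```text
t: 17.95
tool_pos: [0.4704, 0.2531, 0.1613]
orientation: [2.531, 1.851, 0.014]
force: [0.5, 0.9, 1.7]
opening: 0.074
```

Emit:
{"method": "play_rows", "body": {"increments": [[[0,-4,-1,0],[5,-4,-2,0],[9,-4,-2,0],[14,-4,-2,0],[18,-4,-2,0]]]}}

```text
t: 18.45
tool_pos: [0.4869, 0.4391, 0.1831]
orientation: [2.531, 1.852, 0.017]
force: [1.0, 0.1, -0.1]
opening: 0.0737
```

```bash
python3 - <<'E'
from go import *
for n in ['top','scene']:
    p,d=read_camera(n);P=camera_params(n);cv2.imwrite(f'pics/end_{n}.png',p)
    v,u=np.mgrid[0:384,0:512];K=P['K'];ray=np.stack([(u-K[0,2])/K[0,0],-(v-K[1,2])/K[1,1],-np.ones_like(u,float)],-1)
    W=P['eye']+(ray*d[...,None])@R.from_rotvec(P['orientation']).as_matrix().T
    m=(abs(W[...,0]-.502)<.1)&(abs(W[...,1]-.242)<.125)&(W[...,2]>.032)&(W[...,2]<.06)
    A=W[m];print(n,len(A),A.min(0),A.max(0),A.mean(0))
    r=cv2.minAreaRect((A[:,:2]*1000).astype(np.float32));print(r)
    f=np.linalg.lstsq(np.c_[A[:,:2],np.ones(len(A))],A[:,2],rcond=None)[0];print('slope',f)
s=read_state();print(s['t'],s['tool_pos'],s['force'])
a=cv2.imread('pics/end_top.png');b=cv2.imread('pics/end_scene.png')
cv2.imwrite('pics/end.png',np.hstack([cv2.resize(a[150:290,60:200],(400,400)),cv2.resize(b[130:250,300:420],(400,400))]))
E
```

```text
top 966 [0.44734421 0.1992716  0.03200113] [0.55419239 0.28436083 0.04458146] [0.50030615 0.24203883 0.03737478]
((501.0570068359375, 241.7931671142578), (61.56855010986328, 95.75790405273438), 72.54252624511719)
slope [-0.01243425  0.00140756  0.04325503]
scene 497 [0.44651534 0.20116184 0.03200532] [0.55770141 0.28445041 0.04452988] [0.50474085 0.24281175 0.03762935]
((503.0413818359375, 242.91329956054688), (61.54444885253906, 100.93638610839844), 72.24065399169922)
slope [-0.01934647  0.00839957  0.04535479]
18.55 [0.48634725 0.44046534 0.1805056 ] [-0.33237372  0.74464061 -0.16405904]
```

View pics/end.png

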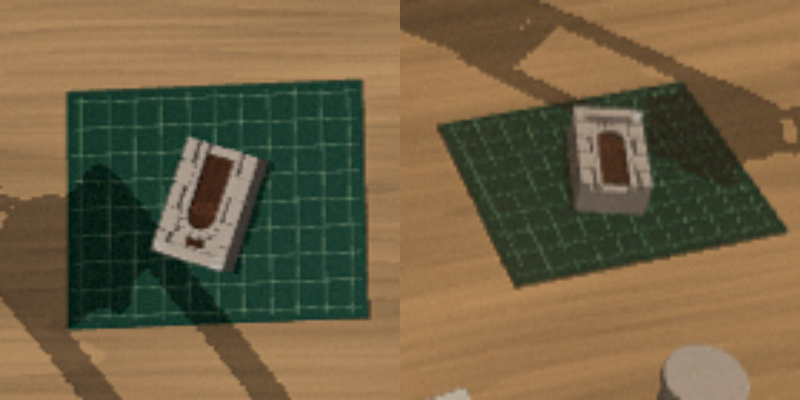

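View pics/end_top.png

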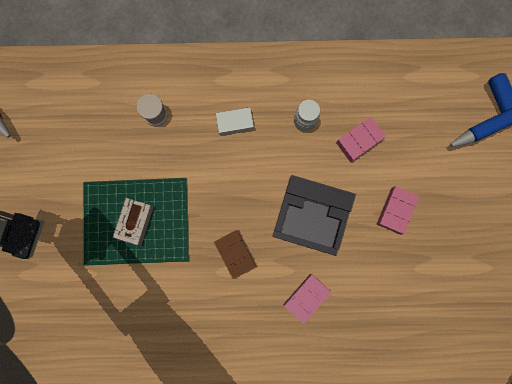

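Emit:
{"method": "play_rows", "body": {"increments": [[[0,0,0,0],[0,0,0,0]]]}}

```text
t: 18.75
tool_pos: [0.4862, 0.44, 0.1808]
orientation: [2.529, 1.855, 0.012]
force: [0.2, -0.8, 0.3]
opening: 0.0737
```

```bash
python3 -c "
from plant import *
print(read_state()['t'],read_state()['force']);print(close_job())"
```

```text
18.75 [ 0.17006004 -0.75005022  0.29713507]
the job is handed in; nothing more can be done
None
```

The casting is out of the nest and turned over. It lies flat on the green mat with the doorway relief up, and I handed the job in at t = 18.75 s.

**What I did**
- I gripped the cream casting by its sides in the finger wells and raised the foot end while the head stayed down in the cutout. By depth, the foot centre was at about 65 mm and the head centre at about 33 mm.
- I slid it out from under the lip and pushed its back against the lip until it hung upright.
- I stood it on its head end on the mat, took a new grip nearer the face, and lowered it over its back edge in the fingers until it lay flat. Then I released it and backed away.

**Last checks**
- **Position:** depth from the top camera puts the casting's centre at about (0.501, 0.242) m, within about 2 mm of the mat's centre.
- **Flatness:** the top surface is at about 37 to 39 mm. A plane fitted through the relief tilts about 0.7° by the top camera and 1.2° by the scene camera.
- **Surroundings:** the tower, jar and offcut sit at the same pixels as at the start. The gripper was about 20 cm away with forces near zero.

**Disagreements**
- The cameras disagreed by 2 to 3 mm on the nest's position, so I corrected that with the wrist camera before gripping.
- At 8 N the grip held the casting's tilt and kept the head a few mm off the nest floor. I loosened it to 5 N to let it turn.

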